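# Shut the bench gas valve under its sliding cover

## Task

Shut off the gas to this lab bench: push the loose grey metal cover of the low white isolation box sideways along its guides until it is fully open against its end stop, then push the yellow gas lever a quarter turn clockwise, fully shut across its pipe. Push with the fingertips or the outside of the fingers: never take the cover's pull or the yellow lever between the fingers, and never lift the cover. Leave the blue air lever as it is, and do not disturb the bottles and the pipette-tip box standing around.

Things in the scene. Friction and masses are not known exactly. Their poses are not given: they have to be found in the camera images.
- box: White isolation box fixed to the bench, 200 (x) x 500 (y) x 85 mm high; origin: centre of its underside. Its +y half is an open-topped bay with two valves (opening x -80..80, y 0..245 mm, floor 4 mm up); its -y half is closed by a deck level with the 85 mm high rim. Copper pipes leave front and back at y = 60 and 162 mm, 32 mm up, and bend down into the bench within 160 mm of the centre line.
- stop (a point): Open end stop of the cover, at the -y end of the box (y = -245 mm, height 85 mm in the box frame): a strip rising to 93 mm above the bench. A like strip stands at y = +245 mm. Between them guide strips run the whole length at x = +-94 to +-100 mm, rising to 95 mm; the cover slides between these.
- cover: Loose flat grey metal cover, 184 (x) x 248 (y) x 4 mm, 0.35 to 0.7 kg, lying on the rim between the guides over the valve bay; origin: centre of its underside, axes parallel to the box's. It starts at y = +105 to +120 mm in the box frame and slides to the box's -y over the deck; fully open against the stop it lies at y = -121 mm. A few newtons move it.
- pull (a point): Finger pull of the cover: its -y end is bent up into a flange 150 mm long (along x), 4 mm thick, black-edged, its top 25 mm above the cover's underside (110 mm above the bench). This point is the middle of the flange's +y face, 120 mm to the -y side of the cover's origin and 14.5 mm above its underside; push here towards the box's -y.
- gas_stem (a point): Stem axis of the yellow-levered gas valve, at the lever's mid height (63 mm above the bench); x = +25 mm and y = +60 or +162 mm in the box frame (the blue valve has the other place). Its copper pipe runs along the box's x with its top 40 mm above the bench; within 36 mm of the stem is the brass valve body, top 48 mm; the gland below the lever's hub reaches 56 mm.
- gas_sleeve (a point): Point in the middle of the yellow lever sleeve, 45 mm from the stem axis. The sleeve is a bar 14 mm wide and 14 mm high (56 to 70 mm above the bench), reaching from 15 to 68 mm from the stem axis; below it is free down to the pipe.
- gas_lever (a joint): Angle of the yellow lever about the vertical stem, rad: 0 = open, along its pipe, pointing to the box's -x (towards the robot); grows clockwise seen from above; 1.571 = shut against its stop, across the pipe, pointing to the box's +y. Starts at 0 to 0.2. It takes about 0.3 N m (7 N at mid sleeve) and stays where it is left.
- air_sleeve (a point): Point in the middle of the blue lever sleeve (compressed air), on the other valve of the same make, 45 mm from its stem. Starts open like the yellow one (0 to 0.2 rad) and must stay as it is.
- media_bottle: Bystander: clear glass bottle with blue cap, diameter 68, height 125 mm, beyond the box's +y end; origin at the centre of its underside.
- amber_bottle: Bystander: small amber bottle with red cap, diameter 48, height 95 mm, between the robot and the box; origin at the centre of its underside.
- tip_box: Bystander: blue and white pipette-tip box, 85 x 122 x 73 mm, beyond the box's -y end; origin at the centre of its underside.

How it is judged:
By the outcome, as a careful person would: the job done as asked, in the order asked, and still so for the second after the job is handed in, with the robot touching nothing.
It also fails if it takes over 58 s, if anything falls off the work surface, if the arm or the gripper's body presses on something with over 40 N, if the wrist force passes 120 N, or if a joint passes its speed limit or range.

## Robot

A 6-joint arm with a two-finger parallel gripper is mounted at the origin on the work surface. World frame = base frame: x ahead of the robot, y to its left, z up, the work surface at z = 0. Lengths are in m, angles in rad, forces in N, time in s.
With the tool pointing down it reaches from about 0.275 to 0.75 m from the base axis. Payload 10.2 kg.
Tool frame: the origin (TCP) lies between the finger pads; the fingertips stand 19 mm ahead of it and the grasp point (between the pads) is the TCP; z points along the fingers, y is the direction in which the jaws open and shut (so a half turn about z gives the same grasp; the last joint's range is limited). The gripper opens to 88 mm and grips with 3 to 60 N. Pads are 18 mm wide; open, the fingers measure 123 mm over their backs; the gripper's body (75 mm by 187 mm) begins 45 mm behind the grasp point.
Start: joints at [-1.56, 0.313, 1.498, -0, 1.331, -0.223], TCP at [0.122, -0.511, 0.23] pointing down, gripper open.
Joint ranges: [-2.94, 2.94], [-0.97, 2.17], [0.19, 2.56], [-1.23, 4.37], [0.02, 3.11], [-2.88, 2.88]. Speed limits (rad/s): [2.39, 2.39, 3.01, 3.14, 3.14, 3.14].

## Interface

Orientations are given as a rotation vector (axis times angle).
In Python, from station import * gives the robot as it stands.
- The arm moves only by the tool play_rows, never from a script. Its argument "plan" is a list of rows, each an object with "xyz": the shift along the world's x, y, z in mm, a list of three; "angular": the turn, a rotation vector about the world's x, y, z in degrees, a list of three. In form: [{"xyz": [dx, dy, dz], "angular": [rx, ry, rz]}, ...]. A call has exactly 8 rows; each row is the pose to reach, as a shift and turn from the pose commanded when the call began; what a row does not reach only later rows make up. A row lasts 1/10 s, in which the tool goes at most 50 mm and 8.59 degrees, less where a joint would pass 70% of its speed; a pose out of reach is approached as far as the arm can. A call with a gripper value outside its range is refused whole. "gripper" is the opening in per cent of the stroke, from 0 (shut) to 100 (fully open), set as the call begins (left out, the last holds). The fingers move at their own pace and stop on an object; "squeeze" is the grip in N (left out, the last holds). Time passes only in rows, so rows that repeat a pose let the fingers close, or fill a call up. It gives the time, the measured TCP pose, the force and the opening at its end, in the units of the state.
- state(): the state, without advancing time (a new reading comes with each control period).
- read_camera(name): name is "scene" or "top" or "wrist"; returns (picture, depth): 480x640x3 uint8, red, green, blue; 480x640 float32, m along the optical axis (not along the pixel's ray), 0 where there is no reading.
- camera_info(name): a dict with "fx", "fy", "cx", "cy" (pixels), "R" (3x3) and "t" (3): a world point X has camera coordinates R X + t. Camera axes: x right, y down, z forward; pixel columns grow to the right and rows downward; lengths in m; the calibration is good to about 2 mm. A picture is of the moment at which its call begins: read the wrist's pose just before it. camera_info takes no time and is no camera call; for the wrist camera it gives the pose at the moment of the call.
- job_done(): hands the job in, once; it reports no verdict.
The state is a dict: "time_s": time; "joint_positions": joint angles; "joint_velocities": joint speeds; "joint_efforts": joint torques, N m; "tcp_pos": TCP position; "tcp_rot": TCP orientation; "contact_force": force on the tool from outside, world axes, zero at the start; "moment": the same for the moment, N m; "opening": finger opening in m.
Only numpy, scipy, OpenCV 4.12 (cv2) and the standard library are available. Lean on these libraries where they do the work, as an engineer would, in place of code of your own. Each camera call takes 0.05 s, during which the arm holds its last target.

## Working session

There is one attempt and no reset: what is moved stays moved. The work goes in short steps, Python scripts to look and compute and a tool call to move; the robot and the scene stay as the last step left them, time stands still between calls to the robot, and variables do not carry over. Pictures are saved under pics/ and viewed, and the job is handed in when it is done.

Besides the shell and the picture viewer there is one more tool, called after "Request:" in YAML: its name, and indented under it one key for each argument. play_rows: Moves the arm, as the interface text tells. Its arguments: {"type":"object","properties":{"plan":{"type":"array"},"gripper":{"type":"number"},"squeeze":{"type":"number"}},"required":["plan"]}

```bash
mkdir -p pics; ls; python3 - <<'E'
from station import *
import cv2,numpy as np
s=state();print(s)
for n in("scene","top"):
    p,d=read_camera(n);cv2.imwrite(f"pics/{n}0.png",p[:,:,::-1]);np.savez(f"{n}0.npz",p=p,d=d,**camera_info(n))
    print(n,camera_info(n))
E
```

```text
pics
{'time_s': 0.0, 'joint_positions': array([-1.56038314e+00,  3.13436142e-01,  1.49841472e+00,  2.01244087e-05,
        1.33098920e+00, -2.23383531e-01]), 'joint_velocities': array([-5.00212373e-04,  4.24217381e-04,  1.66131968e-03, -1.45493276e-03,
        2.42487228e-04, -2.29073957e-05]), 'joint_efforts': array([-6.51070222e-04, -4.02209151e+01, -2.52270788e+01,  6.93966751e-02,
        3.52506666e-02, -1.13525061e-04]), 'tcp_pos': array([ 0.12162706, -0.51046394,  0.22987658]), 'tcp_rot': array([-3.11892285e+00, -3.66259283e-01, -2.38690051e-04]), 'contact_force': array([ 0.58040858,  0.30031298, -0.01756836]), 'moment': array([ 0.05071266, -0.02357714, -0.00673265]), 'opening': 0.08815300620321395}
scene {'fx': 512.155073042375, 'fy': 512.155073042375, 'cx': 317.6527251620698, 'cy': 236.27558698685073, 'R': array([[ 0.47589513,  0.87949319, -0.00394294],
       [ 0.6636331 , -0.36202769, -0.65461979],
       [-0.5771611 ,  0.3089137 , -0.75594801]]), 't': array([-0.27524763, -0.25832636,  1.41310965])}
top {'fx': 485.9624466181485, 'fy': 485.9624466181485, 'cx': 313.6884229974985, 'cy': 239.6122314343483, 'R': array([[ 0.02403599, -0.99965213, -0.01085731],
       [-0.99820271, -0.02340194, -0.05516982],
       [ 0.05489654,  0.01216386, -0.99841795]]), 't': array([6.65124709e-04, 5.20991534e-01, 9.96760262e-01])}
```

View pics/scene0.png

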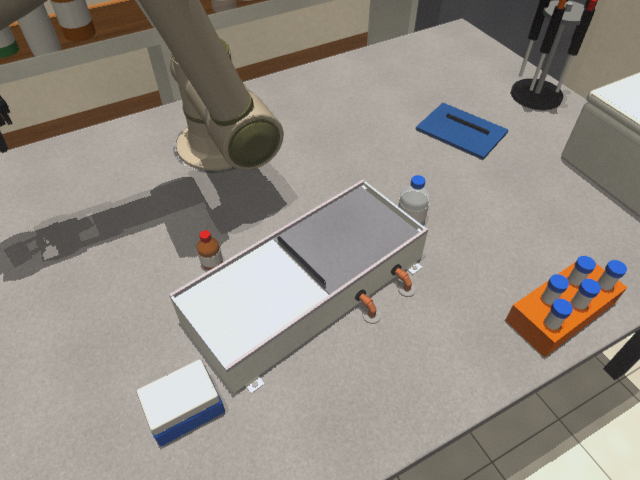

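View pics/top0.png

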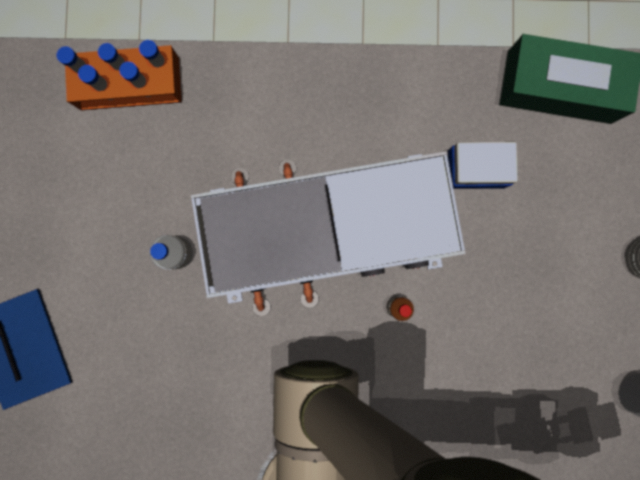

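The top view shows the box with rim corners near (192,196), (445,153), (464,253) and (208,297). The flange is a dark line from about (327,178) to (341,270). The amber bottle is at (401,308), and the tip box is close to the −y end at (484,165).

```bash
cat > h.py <<'E'
import numpy as np,cv2
def ray(c,px,z):
    px=np.atleast_2d(px).astype(float)
    d=np.c_[(px[:,0]-c['cx'])/c['fx'],(px[:,1]-c['cy'])/c['fy'],np.ones(len(px))]@c['R']
    o=-c['R'].T@c['t']
    return o+d*((z-o[2])/d[:,2])[:,None]
def cloud(c,d):
    v,u=np.mgrid[:480,:640]
    P=np.dstack([(u-c['cx'])/c['fx']*d,(v-c['cy'])/c['fy']*d,d])
    return (P-c['t'])@c['R']
E
python3 - <<'E'
from h import *
c=dict(np.load('top0.npz'))
W=cloud(c,c['d']);z=W[...,2];hsv=cv2.cvtColor(c['p'],cv2.COLOR_RGB2HSV)
m=((z>0.07)&(z<0.125)&(c['d']>0)).astype(np.uint8)
m=cv2.morphologyEx(m,cv2.MORPH_OPEN,np.ones((3,3)))
n,l,st,ce=cv2.connectedComponentsWithStats(m)
for i in range(1,n):
    if st[i,4]>100: print(i,st[i],ce[i],np.median(z[l==i]))
i=1+np.argmax(st[1:,4]*(ce[1:,1]<260))
i=l[200,400]
ys,xs=np.where(l==i)
Q=ray(c,np.c_[xs,ys],0.094)[:,:2]
r=cv2.minAreaRect((Q*1000).astype(np.float32));print(r,cv2.boxPoints(r))
print("hand",ray(c,[(192,196),(445,153),(464,253),(208,297)],.095))
# profile of z / gray along midline across flange
g=c['p'].mean(2)
for v in (200,224,250):
  print(v,[(u,int(g[v,u]),round(float(W[v,u,2]),3)) for u in range(320,348)])
for n_,lo,hi in(("red",(0,150,120),(6,255,255)),("blue",(105,150,120),(125,255,255))):
    mm=cv2.inRange(hsv,lo,hi);k,l2,s2,c2=cv2.connectedComponentsWithStats(mm)
    for j in range(1,k):
        if s2[j,4]>40: 
            print(n_,s2[j],c2[j],np.median(W[l2==j],0))
E
```

```text
1 [ 512   34  128   79 7563] [576.96284543  73.1429327 ] 0.08040030501876042
2 [139  40  23  25 395] [150.08101266  51.54683544] 0.11207711432079265
3 [ 98  43  45  42 795] [120.07169811  63.64150943] 0.11201180418073103
4 [ 56  46  48  43 834] [79.48681055 66.92326139] 0.11178794025849964
5 [ 457  142   60   40 2141] [486.68846333 161.8248482 ] 0.07304765510480922
6 [  191   152   274   145 26671] [327.91500131 223.93217352] 0.08724929616434414
7 [150 235  34  34 739] [168.47902571 251.73477673] 0.08926401641055823
9 [396 303  15  14 173] [403.15028902 309.30057803] 0.09385753997409414
((547.61474609375, -12.3699951171875), (200.17562866210938, 499.8404235839844), 11.070998191833496) [[ 401.39856  213.67981]
 [ 497.38052 -276.85858]
 [ 693.83093 -238.4198 ]
 [ 597.849    252.11859]]
hand [[ 0.59514219  0.24880879  0.095     ]
 [ 0.68951496 -0.23702912  0.095     ]
 [ 0.4975704  -0.27488405  0.095     ]
 [ 0.40212084  0.21088116  0.095     ]]
200 [(320, 118, 0.086), (321, 119, 0.089), (322, 117, 0.089), (323, 117, 0.089), (324, 113, 0.088), (325, 106, 0.089), (326, 92, 0.09), (327, 6
[... 1362 characters left out ...]
0.08), (344, 185, 0.083), (345, 183, 0.086), (346, 183, 0.083), (347, 183, 0.083)]
red [400 305  12  12 112] [405.33035714 310.70535714] [ 0.38511312 -0.16441312  0.09492101]
blue [140  41  16  15 200] [147.58   47.895] [0.87752868 0.34033953 0.11350408]
blue [ 99  44  16  16 204] [106.30882353  51.27941176] [0.86957358 0.41962695 0.11344211]
blue [ 57  47  17  16 206] [64.80582524 54.5776699 ] [0.86132349 0.50008925 0.11344089]
blue [120  62  17  17 205] [127.81463415  69.7902439 ] [0.8339474  0.37698348 0.11347197]
blue [ 78  65  17  17 209] [86.3923445  72.96650718] [0.82596061 0.45640556 0.11356776]
blue [151 244  15  15 185] [158.15135135 250.88648649] [0.48686149 0.29976135 0.12471334]
```

```bash
python3 - <<'E'
from h import *
a=np.radians(11.07);ex=np.array([np.cos(a),np.sin(a)]);ey=np.array([-ex[1],ex[0]]);o=np.array([.5476,-.0124])
c=dict(np.load('top0.npz'));s=dict(np.load('scene0.npz'))
def b(P): return [(round(float((p[:2]-o)@ex*1000),1),round(float((p[:2]-o)@ey*1000),1)) for p in P]
print("flange top line",b(ray(c,[(328.5,200),(332.5,224),(337,250)],.11)))
for k in(c,s):
    W=cloud(k,k['d']);P=W.reshape(-1,3);q=np.c_[(P[:,:2]-o)@ex,(P[:,:2]-o)@ey,P[:,2]]
    f=q[(abs(q[:,0])<.08)&(q[:,1]>-.1)&(q[:,1]<.1)&(q[:,2]>.1)&(q[:,2]<.115)]
    print("flange depth",np.percentile(f,[2,50,98],axis=0).round(4).tolist())
    r=q[(q[:,2]>.075)&(q[:,2]<.1)&(abs(q[:,0])<.12)&(abs(q[:,1])<.27)]
    print("box pts",np.percentile(r,[.5,50,99.5],axis=0).round(4).tolist())
u=[(174,297),(364,186),(426,233),(231,380)]
print("scene corners box frame",b(ray(s,[(174,297),(364,186),(426,233)],.095)))
t=np.array([*(o+ex*0+ey*.02),0]);print(t)
for n in("pre",),:pass
for y in(.045,.02,-.2): print(y,(o+ey*y).round(4))
E
```

```text
flange top line [(42.5, -10.3), (-3.7, -10.0), (-53.5, -9.9)]
flange depth [[-0.071, -0.0131, 0.1058], [-0.0006, -0.0101, 0.1097], [0.0711, -0.0073, 0.1131]]
box pts [[-0.0991, -0.2473, 0.0807], [-0.0003, -0.0002, 0.0872], [0.0989, 0.2478, 0.097]]
flange depth [[-0.0714, -0.0146, 0.1004], [0.0067, -0.0126, 0.109], [0.0745, -0.008, 0.1133]]
box pts [[-0.0991, -0.2499, 0.0764], [0.0085, -0.0399, 0.0871], [0.1009, 0.247, 0.0975]]
scene corners box frame [(-87.8, -244.6), (-81.1, 236.4), (105.4, 239.3)]
[0.54375984 0.00722787 0.        ]
0.045 [0.539  0.0318]
0.02 [0.5438 0.0072]
-0.2 [ 0.586  -0.2087]
```

Request:
play_rows:
  plan:
    - {"xyz": [15, 15, 0], "angular": [0, 0, 3]}
    - {"xyz": [40, 45, 0], "angular": [0, 0, 8]}
    - {"xyz": [70, 80, 0], "angular": [0, 0, 14]}
    - {"xyz": [98, 115, 0], "angular": [0, 0, 20]}
    - {"xyz": [126, 150, 0], "angular": [0, 0, 26]}
    - {"xyz": [154, 185, 0], "angular": [0, 0, 32]}
    - {"xyz": [182, 222, 0], "angular": [0, 0, 38]}
    - {"xyz": [210, 260, 0], "angular": [0, 0, 44]}
  gripper: 0
  squeeze: 20

```text
time_s: 0.9
tcp_pos: [0.3323, -0.2491, 0.2303]
tcp_rot: [-2.753, -1.514, 0.0]
contact_force: [1.4, -0.3, 0.5]
opening: 0.026
```

Request:
play_rows:
  plan:
    - {"xyz": [28, 35, 0], "angular": [0, 0, 6]}
    - {"xyz": [56, 72, 0], "angular": [0, 0, 12]}
    - {"xyz": [85, 108, 0], "angular": [0, 0, 18]}
    - {"xyz": [115, 145, 0], "angular": [0, 0, 24]}
    - {"xyz": [145, 182, -10], "angular": [0, 0, 30]}
    - {"xyz": [175, 220, -20], "angular": [0, 0, 36]}
    - {"xyz": [200, 252, -30], "angular": [0, 0, 41]}
    - {"xyz": [210, 267, -40], "angular": [0, 0, 43.7]}

```text
time_s: 1.7
tcp_pos: [0.5427, 0.019, 0.1894]
tcp_rot: [-1.989, -2.431, -0.0]
contact_force: [-1.2, -0.4, 0.5]
opening: 0.0006
```

```bash
cat >> h.py <<'E'
a_=np.radians(11.07);EX=np.array([np.cos(a_),np.sin(a_)]);EY=np.array([-EX[1],EX[0]]);O=np.array([.5476,-.0124])
def tb(P): P=np.atleast_2d(P); return np.c_[(P[:,:2]-O)@EX,(P[:,:2]-O)@EY,P[:,2]]*1000
def rep():
    from station import state
    from scipy.spatial.transform import Rotation as R
    s=state();M=R.from_rotvec(s['tcp_rot']).as_matrix()
    print(s['time_s'],s['tcp_pos'].round(4),'box',tb(s['tcp_pos'])[0].round(1),'F',s['contact_force'].round(1),'open',round(s['opening'],4),'jaw',np.degrees(np.arctan2(M[1,1],M[0,1])).round(2),'z',M[:,2].round(3))
E
python3 - <<'E'
from h import *
from station import *
rep()
p,d=read_camera("wrist");cv2.imwrite("pics/w1.png",p[:,:,::-1])
E
```

```text
1.7 [0.5427 0.019  0.1894] box [  1.3  31.8 189.4] F [-1.2 -0.4  0.5] open 0.0006 jaw 11.42 z [-0.001  0.001 -1.   ]
```

View pics/w1.png

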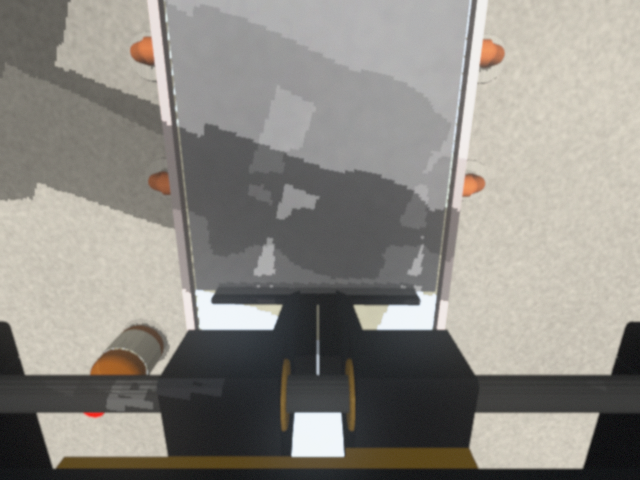

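The wrist view shows the closed fingers above the cover on the +y side of the flange (dark bar at row ~295), centred between the guides. I'll lower to about 4 mm above the cover.

Request:
play_rows:
  plan:
    - {"xyz": [0, 0, -15], "angular": [0, 0, 0]}
    - {"xyz": [-1, 0, -35], "angular": [0, 0, 0]}
    - {"xyz": [-1, 0, -55], "angular": [0, 0, 0]}
    - {"xyz": [-1, 0, -66], "angular": [0, 0, 0]}
    - {"xyz": [-1, 0, -72], "angular": [0, 0, -0.3]}
    - {"xyz": [-1, 0, -75], "angular": [0, 0, -0.3]}
    - {"xyz": [-1, 0, -75], "angular": [0, 0, -0.3]}
    - {"xyz": [-1, 0, -75], "angular": [0, 0, -0.3]}

```text
time_s: 2.55
tcp_pos: [0.5409, 0.0162, 0.1161]
tcp_rot: [2.002, 2.42, 0.001]
contact_force: [0.9, 0.6, -0.2]
opening: 0.0006
```

```bash
python3 - <<'E'
from h import *
rep()
E
```

```text
2.55 [0.5409 0.0162 0.1161] box [ -1.1  29.3 116.1] F [ 0.9  0.6 -0.2] open 0.0006 jaw 10.79 z [ 0.001 -0.    -1.   ]
```

Request:
play_rows:
  plan:
    - {"xyz": [1, -5, -2], "angular": [0, 0, 0]}
    - {"xyz": [3, -15, -2], "angular": [0, 0, 0]}
    - {"xyz": [5, -25, -2], "angular": [0, 0, 0]}
    - {"xyz": [7, -35, -2], "angular": [0, 0, 0]}
    - {"xyz": [9.5, -47, -2], "angular": [0, 0, 0]}
    - {"xyz": [12, -60, -2], "angular": [0, 0, 0]}
    - {"xyz": [14.5, -73, -2], "angular": [0, 0, 0]}
    - {"xyz": [17, -86, -2], "angular": [0, 0, 0]}

```text
time_s: 3.35
tcp_pos: [0.5578, -0.071, 0.1134]
tcp_rot: [-2.003, -2.42, 0.0]
contact_force: [0.5, -0.1, -0.2]
opening: 0.0005
```

```bash
python3 - <<'E'
from h import *
rep()
E
```

```text
3.35 [ 0.5578 -0.071   0.1134] box [ -1.2 -59.5 113.4] F [ 0.5 -0.1 -0.2] open 0.0005 jaw 10.78 z [-0. -0. -1.]
```

```bash
python3 - <<'E'
from h import *
from station import *
p,d=read_camera("scene");cv2.imwrite("pics/s2.png",p[:,:,::-1]);rep()
E
```

```text
3.4 [ 0.5582 -0.0727  0.1134] box [ -1.2 -61.2 113.4] F [-1.2 -1.8 -0.1] open 0.0004 jaw 10.71 z [ 0.    -0.001 -1.   ]
```

View pics/s2.png

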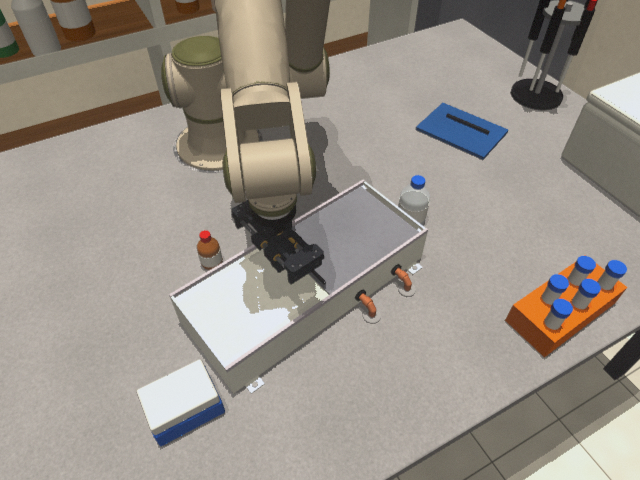

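```bash
python3 - <<'E'
from h import *
from station import *
p,d=read_camera("top");cv2.imwrite("pics/t2.png",p[:,:,::-1])
p,d=read_camera("wrist");cv2.imwrite("pics/w2.png",p[:,:,::-1])
np.savez("w2.npz",d=d,p=p,**camera_info("wrist"));rep()
E
```

```text
3.5 [ 0.5577 -0.0705  0.1133] box [ -1.3 -59.  113.3] F [-0.2  0.8  0.7] open 0.0005 jaw 10.72 z [-0.  0. -1.]
```

View pics/t2.png

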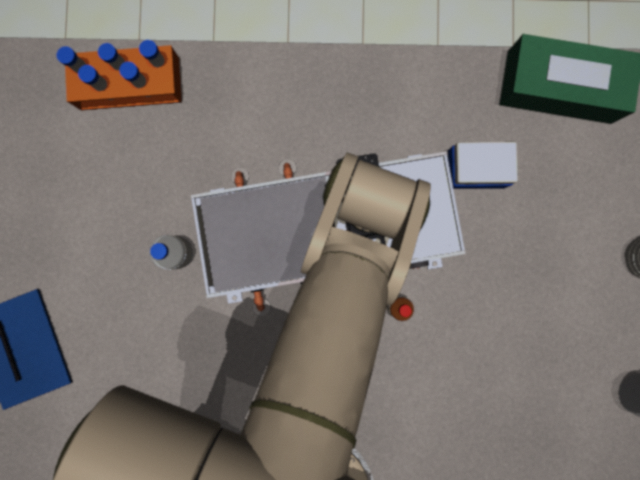

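View pics/w2.png

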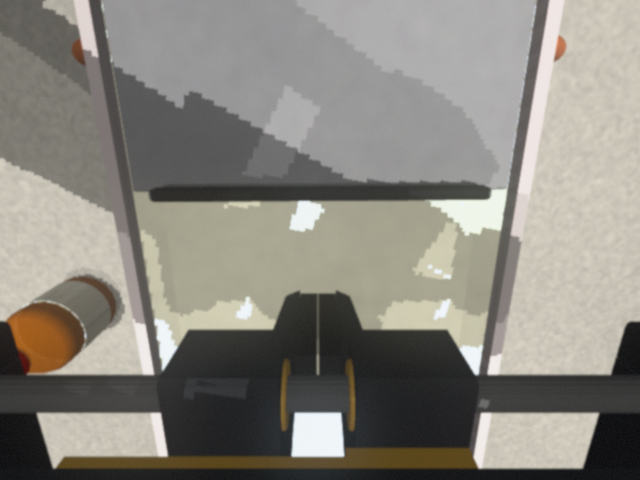

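```bash
python3 - <<'E'
from h import *
k=dict(np.load('w2.npz'))
print("cam pos",tb(-k['R'].T@k['t']),k['R'].round(3).tolist())
W=cloud(k,k['d'])
for u,v in[(320,190),(320,195),(320,160),(320,240),(305,300),(300,310),(335,310),(317,297),(280,330),(345,300)]:
    print((u,v),k['d'][v,u].round(4),tb(W[v,u])[0].round(1),tb(ray(k,(u,v),.11))[0].round(1))
# project TCP-tip expected
from station import state
s=state()
for dz in(0,-.019):
  for dx in (-.009,0,.009):
    X=s['tcp_pos']+[dx*EY[0],dx*EY[1],dz];X=k['R']@X+k['t'];print(dz,dx,X[:2]/X[2]*[k['fx'],k['fy']]+[k['cx'],k['cy']],X[2])
E
```

```text
cam pos [[ -0.94554948  22.87855208 267.33756499]] [[0.983, 0.186, 0.001], [0.177, -0.933, 0.314], [0.059, -0.308, -0.95]]
(320, 190) 0.1591 [ 1.000e-01 -6.100e+00  1.093e+02] [ 1.0e-01 -6.0e+00  1.1e+02]
(320, 195) 0.1589 [ 1.000e-01 -8.100e+00  1.102e+02] [ 1.0e-01 -8.2e+00  1.1e+02]
(320, 160) 0.1764 [ 0.3  4.5 87.7] [  0.2   6.8 110. ]
(320, 240) 0.1909 [  0.2 -36.6  85.9] [  0.  -28.7 110. ]
(305, 300) 0.1549 [ -6.5 -49.5 128.1] [ -7.3 -58.9 110. ]
(300, 310) 0.1466 [ -8.3 -49.4 136.8] [ -9.8 -64.2 110. ]
(335, 310) 0.1463 [  5.7 -49.3 137.1] [  7.1 -64.3 110. ]
(317, 297) 0.2035 [ -1.6 -70.6  83.9] [ -1.5 -57.3 110. ]
(280, 330) 0.0878 [-10.1 -24.9 190.7] [-19.8 -75.2 110. ]
(345, 300) 0.1519 [ 10.2 -48.2 130.8] [ 11.9 -59.  110. ]
0 -0.009 [317.61234905 320.29502186] 0.17476220671064163
0 0 [317.50336721 303.39234923] 0.17193908568552535
0 0.009 [317.39074681 285.92535034] 0.16911596466040907
-0.019 -0.009 [317.57076014 301.52754095] 0.1928032369021022
-0.019 0 [317.47150949 285.95110584] 0.1899801158769859
-0.019 0.009 [317.3692646  269.90475336] 0.18715699485186962
```

```bash
python3 - <<'E'
from h import *
k=dict(np.load('w2.npz'))
W=cloud(k,k['d'])
for u in (295,305,335):
  for v in range(282,345,6):
    print((u,v),k['p'][v,u].tolist(),k['d'][v,u].round(4),tb(W[v,u])[0].round(1))
cv2.imwrite("pics/w2z.png",cv2.resize(k['p'][260:460,180:460,::-1],None,fx=2.8,fy=2.8,interpolation=cv2.INTER_NEAREST))
E
```

```text
(295, 282) [167, 165, 142] 0.1987 [-13.5 -60.6  85.7]
(295, 288) [168, 167, 146] 0.2001 [-13.6 -64.3  85.4]
(295, 294) [56, 55, 51] 0.1583 [-11.  -48.6 124.2]
(295, 300) [54, 54, 49] 0.1519 [-10.6 -48.  130.8]
(295, 306) [51, 52, 47] 0.1473 [-10.3 -48.2 135.7]
(295, 312) [49, 49, 45] 0.1421 [-10.  -47.9 141.1]
(295, 318) [48, 47, 43] 0.1393 [ -9.8 -48.7 144.3]
(295, 324) [47, 44, 42] 0.1372 [ -9.7 -49.7 146.8]
(295, 330) [41, 42, 36] 0.1321 [ -9.4 -49.1 152. ]
(295, 336) [41, 41, 38] 0.1292 [ -9.2 -49.5 155.2]
(295, 342) [38, 38, 36] 0.1263 [ -9.  -49.9 158.3]
(305, 282) [167, 162, 143] 0.1995 [ -8.1 -61.   84.9]
(305, 288) [165, 163, 143] 0.2002 [ -8.1 -64.4  85.3]
(305, 294) [75, 75, 66] 0.1599 [ -6.7 -49.3 122.8]
(305, 300) [50, 50, 46] 0.1549 [ -6.5 -49.5 128.1]
(305, 306) [47, 48, 42] 0.151 [ -6.4 -50.  132.4]
(305, 312) [48, 47, 44] 0.1458 [ -6.2 -49.8 137.8]
(305, 318) [44, 45, 39] 0.1405 [ -6.1 -49.3 143.2]
(305, 324) [44, 42, 39] 0.1378 [ -6.  -50.1 146.3]
(305, 330) [40, 40, 39] 0.1329 [ -5.8 -49.5 151.3]
(305, 336) [38, 39, 36] 0.1286 [ -5.7 -49.2 155.7]
(305, 342) [37, 38, 32] 0.1256 [ -5.6 -49.5 159. ]
(335, 282) [163, 161, 141] 0.2001 [  8.3 -61.3  84.4]
(335, 288) [162, 160, 139] 0.2012 [  8.3 -64.9  84.4]
(335, 294) [74, 74, 66] 0.2033 [  8.4 -69.   83.6]
(335, 300) [49, 50, 45] 0.1544 [  6.1 -49.3 128.5]
(335, 306) [47, 46, 39] 0.1508 [  6.  -50.  132.6]
(335, 312) [48, 48, 43] 0.1452 [  5.7 -49.5 138.4]
(335, 318) [45, 43, 39] 0.1407 [  5.5 -49.4 143.1]
(335, 324) [43, 44, 41] 0.1366 [  5.3 -49.5 147.4]
(335, 330) [40, 40, 36] 0.133 [  5.1 -49.7 151.2]
(335, 336) [34, 35, 31] 0.1293 [  4.9 -49.7 155.1]
(335, 342) [38, 37, 34] 0.125 [  4.7 -49.2 159.5]
```

View pics/w2z.png

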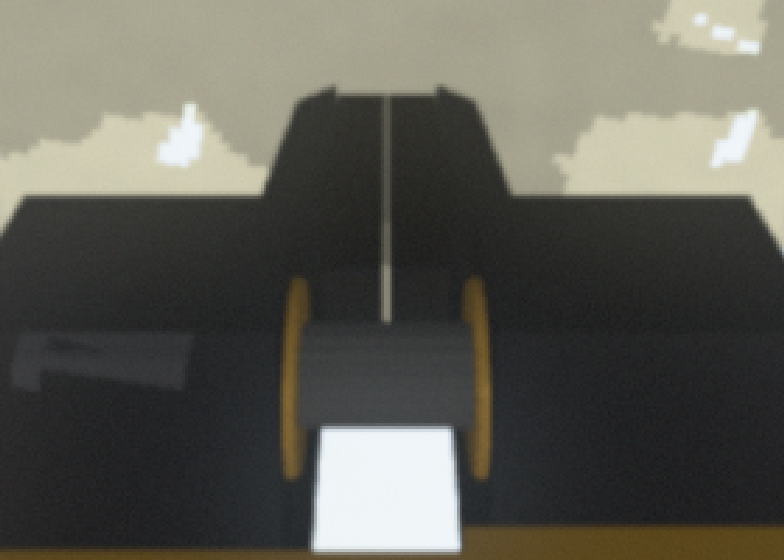

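The fingertips passed over the flange. The wrist depth puts the closed tips at z≈122 mm when the TCP reads 113, so they are shorter than stated. Nothing was touched. I'll go back, then open the fingers to see how the tip reach depends on the opening.

Request:
play_rows:
  plan:
    - {"xyz": [0, 0, 15], "angular": [0, 0, 0]}
    - {"xyz": [0, 0, 30], "angular": [0, 0, 0]}
    - {"xyz": [-3, 16, 30], "angular": [0, 0, 0]}
    - {"xyz": [-8, 40, 30], "angular": [0, 0, 0]}
    - {"xyz": [-13, 66, 30], "angular": [0, 0, 0]}
    - {"xyz": [-18, 90, 30], "angular": [0, 0, 0]}
    - {"xyz": [-20, 100, 30], "angular": [0, 0, 0.3]}
    - {"xyz": [-20, 100, 30], "angular": [0, 0, 0.3]}

```text
time_s: 4.3
tcp_pos: [0.5371, 0.0319, 0.143]
tcp_rot: [-1.993, -2.428, 0.0]
contact_force: [-0.7, 0.2, -0.2]
opening: 0.0005
```

```bash
python3 - <<'E'
from h import *
from station import *
rep();c=camera_info("wrist")
p,d=read_camera("wrist");cv2.imwrite("pics/w3.png",p[:,:,::-1]);np.savez("w3.npz",p=p,d=d,**c)
E
```

```text
4.3 [0.5371 0.0319 0.143 ] box [ -1.8  45.5 143. ] F [-0.7  0.2 -0.2] open 0.0005 jaw 11.24 z [-0.001  0.    -1.   ]
```

Request:
play_rows:
  plan:
    - {"xyz": [0, 0, 0], "angular": [0, 0, 0]}
    - {"xyz": [0, 0, 0], "angular": [0, 0, 0]}
    - {"xyz": [0, 0, 0], "angular": [0, 0, 0]}
    - {"xyz": [0, 0, 0], "angular": [0, 0, 0]}
    - {"xyz": [0, 0, 0], "angular": [0, 0, 0]}
    - {"xyz": [0, 0, 0], "angular": [0, 0, 0]}
    - {"xyz": [0, 0, 0], "angular": [0, 0, 0]}
    - {"xyz": [0, 0, 0], "angular": [0, 0, 0]}
  gripper: 50

```text
time_s: 5.15
tcp_pos: [0.5376, 0.0303, 0.1434]
tcp_rot: [-1.996, -2.426, 0.0]
contact_force: [-0.7, 0.6, 0.2]
opening: 0.044
```

```bash
python3 - <<'E'
from h import *
from station import *
rep();c=camera_info("wrist")
p,d=read_camera("wrist");cv2.imwrite("pics/w4.png",p[:,:,::-1]);np.savez("w4.npz",p=p,d=d,**c)
E
```

```text
5.15 [0.5376 0.0303 0.1434] box [ -1.6  43.8 143.4] F [-0.7  0.6  0.2] open 0.044 jaw 11.1 z [-0.  0. -1.]
```

View pics/w3.png

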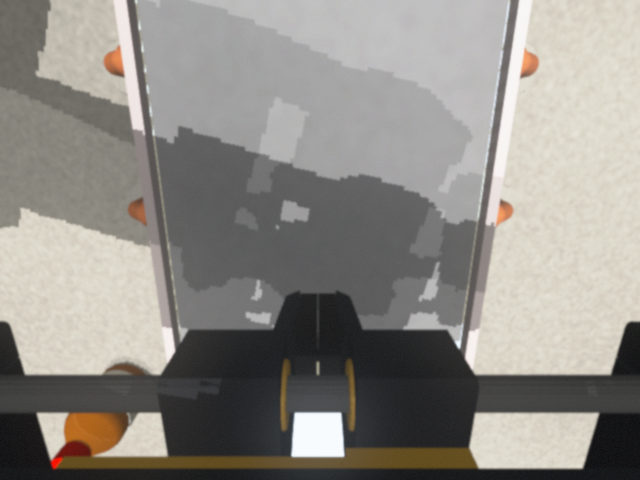

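View pics/w4.png

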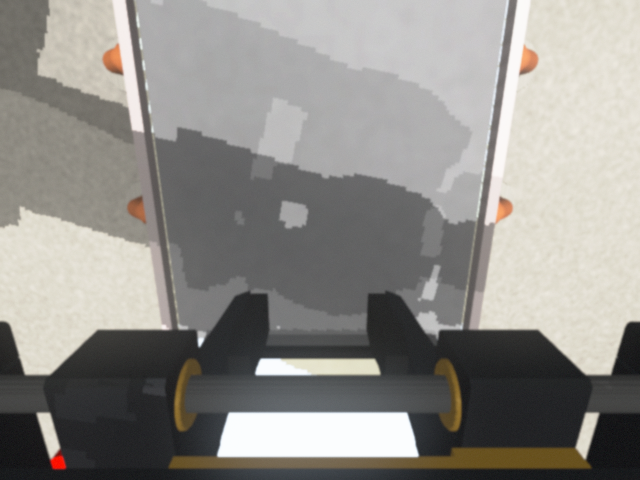

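```bash
python3 - <<'E'
from h import *
k=dict(np.load('w4.npz'));W=cloud(k,k['d'])
for u in(255,380):
  print([(v,*tb(W[v,u])[0].round(0).astype(int).tolist()) for v in range(286,352,4)])
for u in(120,180,500):
  print(u,[(v,*tb(W[v,u])[0].round(0).astype(int).tolist()) for v in range(320,470,10)])
E
```

```text
[(286, -40, 27, 90), (290, -41, 25, 90), (294, -29, 53, 153), (298, -29, 52, 155), (302, -28, 53, 160), (306, -27, 53, 163), (310, -27, 53, 166), (314, -26, 53, 170), (318, -26, 53, 173), (322, -25, 53, 176), (326, -25, 52, 177), (330, -25, 51, 178), (334, -25, 49, 178), (338, -25, 48, 178), (342, -25, 47, 179), (346, -25, 45, 179), (350, -25, 43, 179)]
[(286, 38, 27, 88), (290, 38, 24, 89), (294, 26, 53, 153), (298, 25, 53, 156), (302, 25, 53, 160), (306, 24, 54, 164), (310, 24, 53, 166), (314, 23, 53, 170), (318, 22, 53, 173), (322, 22, 53, 175), (326, 21, 53, 179), (330, 22, 51, 177), (334, 22, 50, 179), (338, 22, 48, 179), (342, 22, 46, 178), (346, 22, 45, 180), (350, 22, 43, 179)]
120 [(320, -183, -50, 0), (330, -49, 78, 220), (340, -47, 78, 226), (350, -44, 78, 230), (360, -42, 79, 234), (370, -41, 78, 236), (380, -40, 78, 239), (390, -39, 77, 240), (400, -41, 73, 239), (410, -40, 72, 240), (420, -41, 69, 239), (430, -41, 66, 239), (440, -42, 63, 239), (450, -42, 62, 240), (460, -43, 58, 239)]
180 [(320, -90, 3, 90), (330, -35, 78, 221), (340, -34, 77, 224), (350, -32, 78, 229), (360, -32, 76, 230), (370, -31, 75, 232), (380, -31, 74, 234), (390, -31, 72, 234), (400, -30, 71, 237), (410, -31, 67, 235), (420, -31, 66, 236), (430, -32, 62, 235), (440, -31, 60, 236), (450, -31, 59, 237), (460, -29, 62, 242)]
500 [(320, 167, -50, 0), (330, 42, 78, 221), (340, 40, 78, 226), (350, 38, 78, 229), (360, 37, 78, 232), (370, 35, 78, 236), (380, 34, 78, 238), (390, 34, 76, 239), (400, -2, 126, 297), (410, 35, 71, 239), (420, 35, 69, 239), (430, 35, 66, 239), (440, 35, 64, 240), (450, 36, 62, 240), (460, 34, 62, 243)]
```

The tip reach doesn't change with opening. The finger ends are at z≈TCP+9 mm and the body begins about 68 mm further back, so the gripper sits about 28 mm higher than the stated TCP. I'll use the measured value. The next step is to lower, then check the tip height.

Request:
play_rows:
  plan:
    - {"xyz": [0, 0, -10], "angular": [0, 0, 0]}
    - {"xyz": [0, 0, -22], "angular": [0, 0, 0]}
    - {"xyz": [0, 0, -32], "angular": [0, 0, 0]}
    - {"xyz": [0, 0, -40], "angular": [0, 0, 0]}
    - {"xyz": [0, 0, -46], "angular": [0, 0, 0]}
    - {"xyz": [0, 0, -50], "angular": [0, 0, 0]}
    - {"xyz": [0, 0, -50], "angular": [0, 0, 0]}
    - {"xyz": [0, 0, -50], "angular": [0, 0, 0]}

```text
time_s: 6.0
tcp_pos: [0.5378, 0.0302, 0.0936]
tcp_rot: [1.996, 2.425, 0.0]
contact_force: [0.2, 0.8, -0.5]
opening: 0.044
```

```bash
python3 - <<'E'
from h import *
from station import *
rep();c=camera_info("wrist")
p,d=read_camera("wrist");cv2.imwrite("pics/w5.png",p[:,:,::-1]);np.savez("w5.npz",p=p,d=d,**c)
W=cloud(c,d)
for u in(250,262,375,385):
  print([(v,*tb(W[v,u])[0].round(0).astype(int).tolist()) for v in range(282,312,2)])
E
```

```text
6.0 [0.5378 0.0302 0.0936] box [-1.4 43.7 93.6] F [ 0.2  0.8 -0.5] open 0.044 jaw 11.09 z [ 0. -0. -1.]
[(282, -33, 53, 89), (284, -33, 52, 89), (286, -33, 51, 90), (288, -34, 49, 89), (290, -31, 55, 102), (292, -31, 54, 103), (294, -31, 53, 102), (296, -31, 53, 105), (298, -30, 53, 107), (300, -30, 53, 108), (302, -30, 54, 111), (304, -29, 53, 112), (306, -29, 53, 114), (308, -29, 53, 115), (310, -29, 53, 117)]
[(282, -28, 53, 89), (284, -28, 51, 89), (286, -28, 50, 89), (288, -28, 49, 89), (290, -28, 48, 88), (292, -28, 47, 89), (294, -26, 54, 104), (296, -25, 54, 106), (298, -25, 53, 107), (300, -25, 54, 109), (302, -25, 54, 111), (304, -24, 53, 112), (306, -24, 53, 114), (308, -24, 54, 116), (310, -24, 54, 118)]
[(282, 26, 52, 89), (284, 26, 51, 88), (286, 26, 50, 88), (288, 26, 49, 88), (290, 26, 48, 89), (292, 26, 47, 89), (294, 24, 53, 102), (296, 23, 53, 105), (298, 23, 53, 107), (300, 23, 53, 109), (302, 23, 53, 110), (304, 22, 53, 111), (306, 22, 53, 114), (308, 22, 53, 115), (310, 22, 53, 117)]
[(282, 31, 52, 89), (284, 31, 52, 89), (286, 31, 51, 89), (288, 31, 49, 88), (290, 28, 54, 101), (292, 28, 54, 103), (294, 28, 53, 102), (296, 28, 54, 106), (298, 27, 53, 107), (300, 27, 54, 109), (302, 27, 54, 111), (304, 26, 53, 112), (306, 26, 53, 114), (308, 26, 53, 116), (310, 26, 53, 117)]
```

View pics/w5.png

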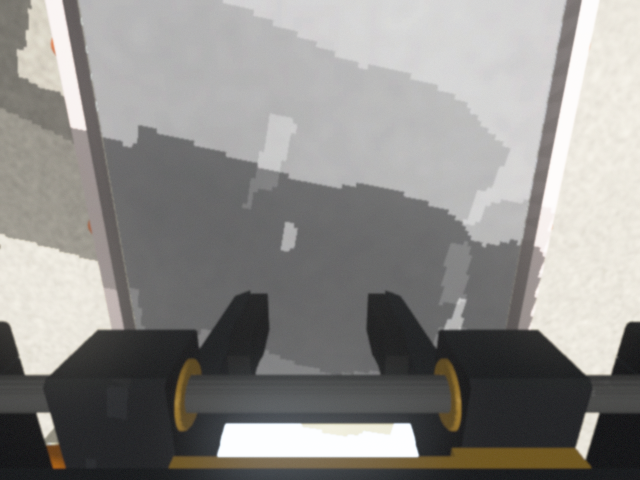

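The pads sit either side of centre with tips at z≈102, about 13 mm above the cover, and no force shows. I'll go down 7 mm more and push.

Request:
play_rows:
  plan:
    - {"xyz": [0, 0, -4], "angular": [0, 0, 0]}
    - {"xyz": [1, -3, -7], "angular": [0, 0, 0]}
    - {"xyz": [3, -12, -7], "angular": [0, 0, 0]}
    - {"xyz": [5, -24, -7], "angular": [0, 0, 0]}
    - {"xyz": [7, -34, -7], "angular": [0, 0, 0]}
    - {"xyz": [9, -44, -7], "angular": [0, 0, 0]}
    - {"xyz": [11, -54, -7], "angular": [0, 0, 0]}
    - {"xyz": [13, -64, -7], "angular": [0, 0, 0]}

```text
time_s: 6.85
tcp_pos: [0.5507, -0.0344, 0.0865]
tcp_rot: [-1.996, -2.425, -0.0]
contact_force: [-0.0, 2.9, 1.3]
opening: 0.0442
```

```bash
python3 - <<'E'
from h import *
from station import *
rep();c=camera_info("wrist")
p,d=read_camera("wrist");cv2.imwrite("pics/w6.png",p[:,:,::-1])
E
```

```text
6.85 [ 0.5507 -0.0344  0.0865] box [ -1.2 -22.2  86.5] F [-0.   2.9  1.3] open 0.0442 jaw 11.09 z [-0.  0. -1.]
```

View pics/w6.png

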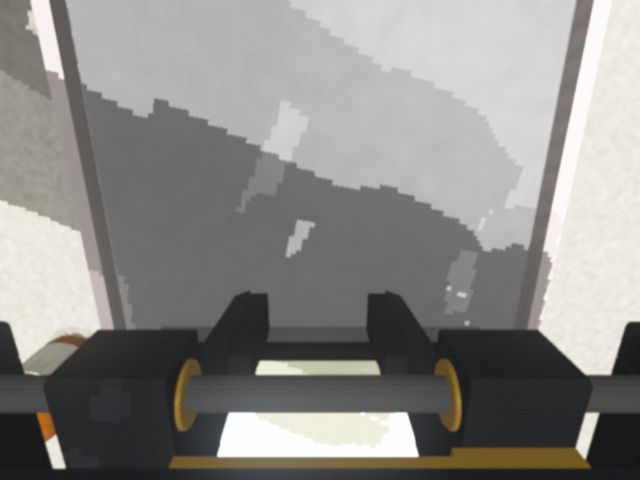

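The flange (dark bar at row ~345) is against the fingers and the force is 3 N, so the cover is moving.

Request:
play_rows:
  plan:
    - {"xyz": [2, -12, 0], "angular": [0, 0, 0]}
    - {"xyz": [5, -25, 0], "angular": [0, 0, 0]}
    - {"xyz": [7.5, -38, 0], "angular": [0, 0, 0]}
    - {"xyz": [10, -51, 0], "angular": [0, 0, 0]}
    - {"xyz": [12.5, -64, 0], "angular": [0, 0, 0]}
    - {"xyz": [15, -77, 0], "angular": [0, 0, 0]}
    - {"xyz": [17.5, -90, 0], "angular": [0, 0, 0]}
    - {"xyz": [20, -103, 0], "angular": [0, 0, 0]}

```text
time_s: 7.7
tcp_pos: [0.5708, -0.1378, 0.0864]
tcp_rot: [-1.996, -2.426, 0.0]
contact_force: [-0.1, 3.3, 1.4]
opening: 0.0442
```

Request:
play_rows:
  plan:
    - {"xyz": [2, -12, 0], "angular": [0, 0, 0]}
    - {"xyz": [5, -25, 0], "angular": [0, 0, 0]}
    - {"xyz": [7.5, -38, 0], "angular": [0, 0, 0]}
    - {"xyz": [10, -51, 0], "angular": [0, 0, 0]}
    - {"xyz": [12.5, -64, 0], "angular": [0, 0, 0]}
    - {"xyz": [15, -77, 0], "angular": [0, 0, 0]}
    - {"xyz": [17, -87, 0], "angular": [0, 0, 0]}
    - {"xyz": [18, -93, 0], "angular": [0, 0, 0]}

```text
time_s: 8.5
tcp_pos: [0.5888, -0.2308, 0.0864]
tcp_rot: [1.997, 2.425, 0.0]
contact_force: [-0.1, 3.8, 1.2]
opening: 0.0443
```

```bash
python3 - <<'E'
from h import *
from station import *
rep()
E
```

```text
8.5 [ 0.5888 -0.2308  0.0864] box [  -1.5 -222.2   86.4] F [-0.1  3.8  1.2] open 0.0443 jaw 11.06 z [ 0. -0. -1.]
```

Now slowly push to the stop and watch the force.

Request:
play_rows:
  plan:
    - {"xyz": [0.6, -3, 0], "angular": [0, 0, 0]}
    - {"xyz": [1, -5, 0], "angular": [0, 0, 0]}
    - {"xyz": [1.4, -7, 0], "angular": [0, 0, 0]}
    - {"xyz": [1.8, -8.5, 0], "angular": [0, 0, 0]}
    - {"xyz": [1.9, -9.5, 0], "angular": [0, 0, 0]}
    - {"xyz": [2, -10, 0], "angular": [0, 0, 0]}
    - {"xyz": [2, -10, 0], "angular": [0, 0, 0]}
    - {"xyz": [2, -10, 0], "angular": [0, 0, 0]}

```text
time_s: 9.3
tcp_pos: [0.5903, -0.2377, 0.0864]
tcp_rot: [-1.993, -2.424, -0.002]
contact_force: [-3.5, 11.8, 4.5]
opening: 0.0441
```

```bash
python3 - <<'E'
from h import *
from station import *
rep()
E
```

```text
9.3 [ 0.5903 -0.2377  0.0864] box [  -1.3 -229.3   86.4] F [-3.5 11.8  4.5] open 0.0441 jaw 11.13 z [-0.002  0.003 -1.   ]
```

Force has risen to 12 N at tcp y −229, where the stop was expected. I'll back off, raise, and move aside to look into the bay.

Request:
play_rows:
  plan:
    - {"xyz": [-2, 8, 0], "angular": [0, 0, 0]}
    - {"xyz": [-4, 18, 0], "angular": [0, 0, 0]}
    - {"xyz": [-4, 18, 20], "angular": [0, 0, 0]}
    - {"xyz": [-4, 18, 50], "angular": [0, 0, 0]}
    - {"xyz": [-10, 40, 80], "angular": [0, 0, 0]}
    - {"xyz": [-17, 75, 110], "angular": [0, 0, 0]}
    - {"xyz": [-24, 110, 120], "angular": [0, 0, 0]}
    - {"xyz": [-30, 145, 120], "angular": [0, 0, 0]}
  gripper: 0

```text
time_s: 10.1
tcp_pos: [0.5607, -0.0936, 0.2085]
tcp_rot: [1.994, 2.422, 0.001]
contact_force: [0.2, 0.2, 0.0]
opening: 0.0003
```

```bash
python3 - <<'E'
from h import *
from station import *
rep()
for n in("wrist","scene","top"):
    c=camera_info(n);p,d=read_camera(n);cv2.imwrite(f"pics/{n}7.png",p[:,:,::-1]);np.savez(f"{n}7.npz",p=p,d=d,**c)
E
```

```text
10.1 [ 0.5607 -0.0936  0.2085] box [ -2.7 -82.2 208.5] F [0.2 0.2 0. ] open 0.0003 jaw 11.08 z [ 0.004 -0.002 -1.   ]
```

View pics/wrist7.png

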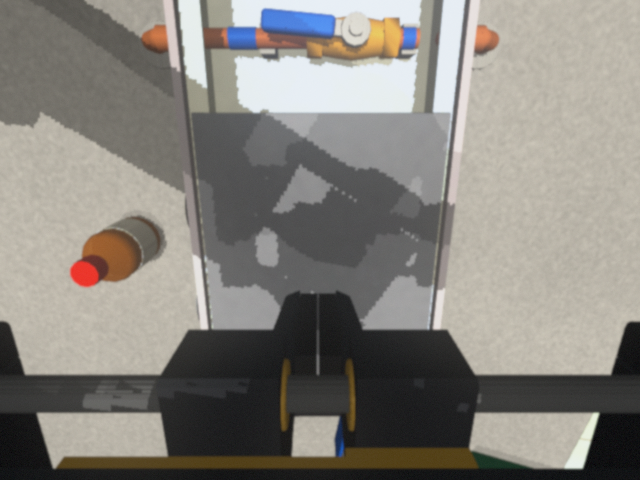

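View pics/scene7.png

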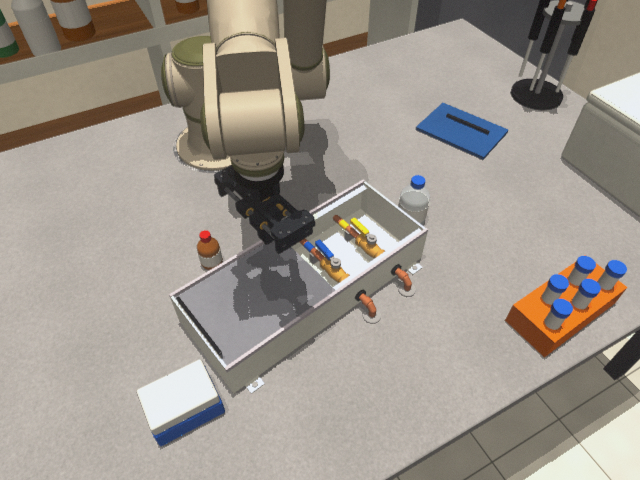

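View pics/top7.png

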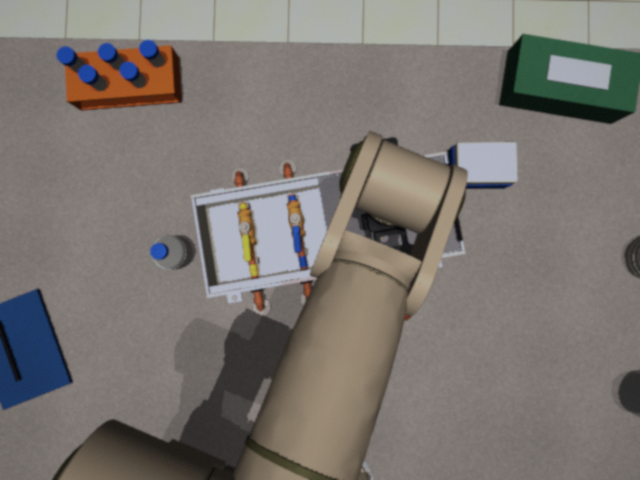

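The bay is open. The blue lever is on the near valve (wrist view, row ~22). The yellow one is the far valve, at top view (247,235), lying nearly along its pipe.

```bash
python3 - <<'E'
from h import *
for n in("top","scene","wrist"):
    k=dict(np.load(n+'7.npz'));hsv=cv2.cvtColor(k['p'],cv2.COLOR_RGB2HSV);W=cloud(k,k['d'])
    B=tb(W.reshape(-1,3)).reshape(480,640,3)
    for nm,lo,hi in(("yellow",(24,120,80),(34,255,255)),("blue",(105,150,60),(125,255,255))):
        m=cv2.inRange(hsv,lo,hi)>0
        m&=(B[...,2]>52)&(B[...,2]<85)&(abs(B[...,0])<90)&(B[...,1]>0)&(B[...,1]<245)
        v,u=np.where(m)
        if len(u)<20: continue
        q=tb(ray(k,np.c_[u,v],.070)).astype(np.float32)[:,:2];q2=B[m]
        r=cv2.minAreaRect(q);print(n,nm,len(u),'rect c',np.round(r[0],1),np.round(r[1],1),round(r[2],1),'zmed',np.median(q2[:,2]).round(1),'c mean',q.mean(0).round(1))
    f=B[(abs(B[...,0])<70)&(B[...,1]<-200)&(B[...,1]>-250)&(B[...,2]>104)&(B[...,2]<114)]
    if len(f)>20:print(n,"flange y pct",np.percentile(f[:,1],[3,50,97]).round(1))
k=dict(np.load('wrist7.npz'))
print("cover +y edge",tb(ray(k,[(260,113),(320,113),(400,113)],.089)).round(1))
E
```

```text
Traceback (most recent call last):
cv2.error: OpenCV(4.12.0) /io/opencv/modules/imgproc/src/convhull.cpp:143: error: (-215:Assertion failed) total >= 0 && (depth == CV_32F || depth == CV_32S) in function 'convexHull'
```

```bash
python3 - <<'E'
from h import *
for n in("top","scene","wrist"):
    k=dict(np.load(n+'7.npz'));hsv=cv2.cvtColor(k['p'],cv2.COLOR_RGB2HSV);W=cloud(k,k['d'])
    B=tb(W.reshape(-1,3)).reshape(480,640,3)
    for nm,lo,hi in(("yellow",(24,120,80),(34,255,255)),("blue",(105,150,60),(125,255,255))):
        m=cv2.inRange(hsv,lo,hi)>0
        m&=(B[...,2]>52)&(B[...,2]<85)&(abs(B[...,0])<90)&(B[...,1]>0)&(B[...,1]<245)
        v,u=np.where(m)
        if len(u)<20: continue
        q=np.ascontiguousarray(tb(ray(k,np.c_[u,v],.070))[:,:2].astype(np.float32));q2=B[m]
        r=cv2.minAreaRect(q);print(n,nm,len(u),'rect c',np.round(r[0],1),np.round(r[1],1),round(r[2],1),'zmed',np.median(q2[:,2]).round(1),'c mean',q.mean(0).round(1))
    f=B[(abs(B[...,0])<70)&(B[...,1]<-200)&(B[...,1]>-250)&(B[...,2]>104)&(B[...,2]<114)]
    if len(f)>20:print(n,"flange y pct",np.percentile(f[:,1],[3,50,97]).round(1))
k=dict(np.load('wrist7.npz'))
print("cover +y edge",tb(ray(k,[(260,113),(320,113),(400,113)],.089)).round(1))
E
```

```text
top yellow 155 rect c [-17.2 163. ] [12.4 50.1] 87.1 zmed 69.5 c mean [-16.6 163. ]
top blue 139 rect c [-17.5  63. ] [11.3 47.9] 87.1 zmed 69.6 c mean [-16.9  63. ]
top flange y pct [-244.9 -241.9 -239.3]
scene yellow 97 rect c [-15.8 163.4] [10.9 51.3] 84.8 zmed 69.9 c mean [-15.9 163.7]
scene blue 122 rect c [-14.9  61.6] [14.3 51.3] 85.0 zmed 69.9 c mean [-14.3  61.9]
scene flange y pct [-246.2 -243.7 -240.4]
wrist blue 1274 rect c [-16.2  64.3] [11.4 49.9] 85.1 zmed 69.5 c mean [-16.3  64.5]
wrist flange y pct [-242.9 -241.4 -239.7]
cover +y edge [[-42.7   3.7  89. ]
 [ -0.5   3.8  89. ]
 [ 55.9   3.8  89. ]]
```

Checks on the cover: its flange centre is at y≈−242.5 (expected −243 at the stop) and its +y edge at 3.8 (expected 3), so it is fully open. The yellow lever is at about 0.05 rad with its stem at (25,162). I'll move over a point behind the yellow lever on its −y side.

Request:
play_rows:
  plan:
    - {"xyz": [-5, 15, 0], "angular": [0, 0, 0]}
    - {"xyz": [-15, 45, 0], "angular": [0, 0, 0]}
    - {"xyz": [-27, 80, 0], "angular": [0, 0, 0]}
    - {"xyz": [-39, 115, 0], "angular": [0, 0, 0]}
    - {"xyz": [-51, 150, -20], "angular": [0, 0, 0]}
    - {"xyz": [-62, 182, -45], "angular": [0, 0, 0]}
    - {"xyz": [-69, 204, -70], "angular": [0, 0, 0]}
    - {"xyz": [-71, 210, -85], "angular": [0, 0, 0]}

```text
time_s: 11.05
tcp_pos: [0.488, 0.117, 0.1196]
tcp_rot: [-1.994, -2.426, 0.002]
contact_force: [0.7, -0.5, 0.2]
opening: 0.0001
```

```bash
python3 - <<'E'
from h import *
from station import *
rep()
for n in("wrist","scene"):
    c=camera_info(n);p,d=read_camera(n);cv2.imwrite(f"pics/{n}8.png",p[:,:,::-1]);np.savez(f"{n}8.npz",p=p,d=d,**c)
rep()
E
```

```text
11.05 [0.488  0.117  0.1196] box [-33.7 138.4 119.6] F [ 0.7 -0.5  0.2] open 0.0001 jaw 11.16 z [-0.002  0.    -1.   ]
11.15 [0.4882 0.1158 0.1196] box [-33.7 137.3 119.6] F [ 0.2 -0.7  0.3] open 0.0008 jaw 11.13 z [-0.004 -0.    -1.   ]
```

View pics/wrist8.png

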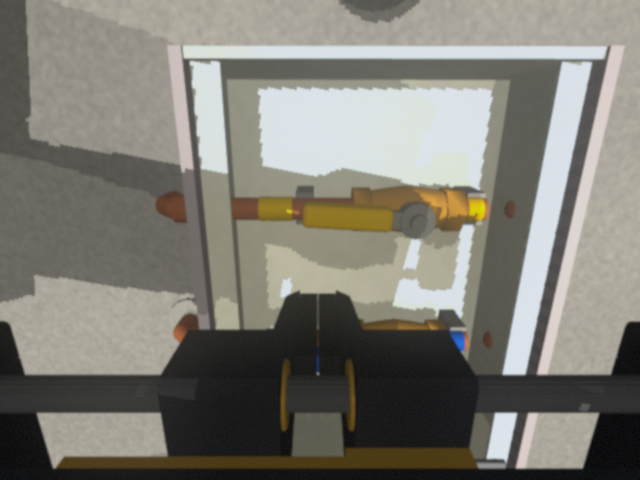

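View pics/scene8.png

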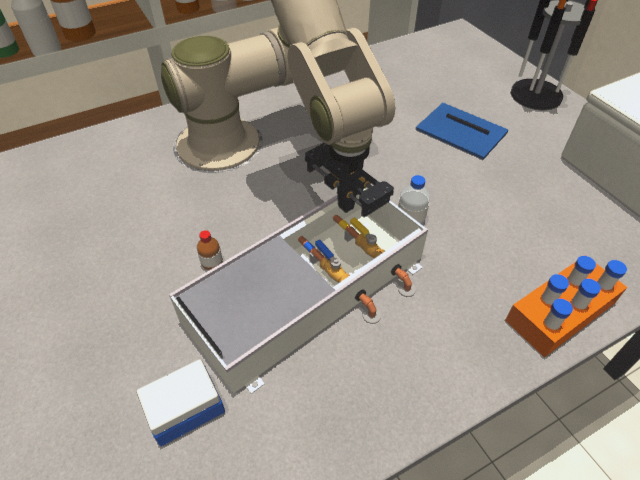

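The wrist view shows the yellow lever from (305,217) to the stem at (418,220), with the closed fingers on its −y side and clear floor between. I'll measure it once more in this view.

```bash
python3 - <<'E'
from h import *
k=dict(np.load('wrist8.npz'));W=cloud(k,k['d']);B=tb(W.reshape(-1,3)).reshape(480,640,3)
print(B[220,418],tb(ray(k,[(418,220)],.075)))
hsv=cv2.cvtColor(k['p'],cv2.COLOR_RGB2HSV)
m=(cv2.inRange(hsv,(22,120,80),(34,255,255))>0)&(B[...,2]>64)&(B[...,2]<75)
v,u=np.where(m);q=np.ascontiguousarray(tb(ray(k,np.c_[u,v],.070))[:,:2].astype(np.float32));print(cv2.minAreaRect(q))
print("tip",[(v,B[v,300].round(0).tolist()) for v in range(288,304,3)])
# plan path
st=np.array([25,162.]);
for th in np.radians([0,15,30,45,60,75,90,94]):
    uu=np.array([-np.cos(th),np.sin(th)]);mm=np.array([np.sin(th),np.cos(th)])
    F=st+45*uu-7*mm-[12,9.5];d=F-tb(__import__('station').state()['tcp_pos'])[0,:2]
    w=d[0]*EX+d[1]*EY;print(np.degrees(th).round(),F.round(1),'world shift from now',w.round(1))
E
```

```text
[ 23.80191327 165.762613    70.26896552] [[ 22.46505222 167.02863189  75.        ]]
((-16.52669906616211, 167.3369903564453), (14.417221069335938, 51.50292205810547), 86.69794464111328)
tip [(288, [-48.0, 91.0, 5.0]), (291, [-48.0, 88.0, 3.0]), (294, [-48.0, 86.0, 5.0]), (297, [-41.0, 148.0, 131.0]), (300, [-41.0, 148.0, 134.0]), (303, [-41.0, 148.0, 137.0])]
0.0 [-32.  145.5] world shift from now [0.1 8.4]
15.0 [-32.3 157.4] world shift from now [-2.5 20. ]
30.0 [-29.5 168.9] world shift from now [-1.9 31.9]
45.0 [-23.8 179.4] world shift from now [ 1.7 43.2]
60.0 [-15.6 188. ] world shift from now [ 8.1 53.2]
75.0 [ -5.4 194.2] world shift from now [16.9 61.3]
90.0 [  6.  197.5] world shift from now [27.4 66.7]
94.0 [  9.2 197.9] world shift from now [30.4 67.7]
```

Request:
play_rows:
  plan:
    - {"xyz": [0, 0, -10], "angular": [0, 0, 0]}
    - {"xyz": [0, 0, -22], "angular": [0, 0, 0]}
    - {"xyz": [0, 0, -35], "angular": [0, 0, 0]}
    - {"xyz": [0, 0, -48], "angular": [0, 0, 0]}
    - {"xyz": [0, 0, -59], "angular": [0, 0, 0]}
    - {"xyz": [0, 0, -67], "angular": [0, 0, 0]}
    - {"xyz": [0, 0, -71], "angular": [0, 0, 0]}
    - {"xyz": [0, 0, -71], "angular": [0, 0, 0]}

```text
time_s: 11.95
tcp_pos: [0.4896, 0.1152, 0.0501]
tcp_rot: [-1.996, -2.425, 0.001]
contact_force: [-0.2, -0.6, 0.2]
opening: 0.0004
```

```bash
python3 - <<'E'
from h import *
from station import *
rep()
c=camera_info("wrist");p,d=read_camera("wrist");cv2.imwrite(f"pics/wrist9.png",p[:,:,::-1])
B=tb(cloud(c,d).reshape(-1,3)).reshape(480,640,3)
print("tip",[(v,B[v,300].round(0).tolist()) for v in range(288,304,3)])
E
```

```text
11.95 [0.4896 0.1152 0.0501] box [-32.5 136.3  50.1] F [-0.2 -0.6  0.2] open 0.0004 jaw 11.08 z [-0. -0. -1.]
tip [(288, [-43.0, 123.0, 5.0]), (291, [-43.0, 120.0, 3.0]), (294, [-43.0, 118.0, 4.0]), (297, [-40.0, 146.0, 63.0]), (300, [-40.0, 146.0, 65.0]), (303, [-40.0, 146.0, 67.0])]
```

View pics/wrist9.png

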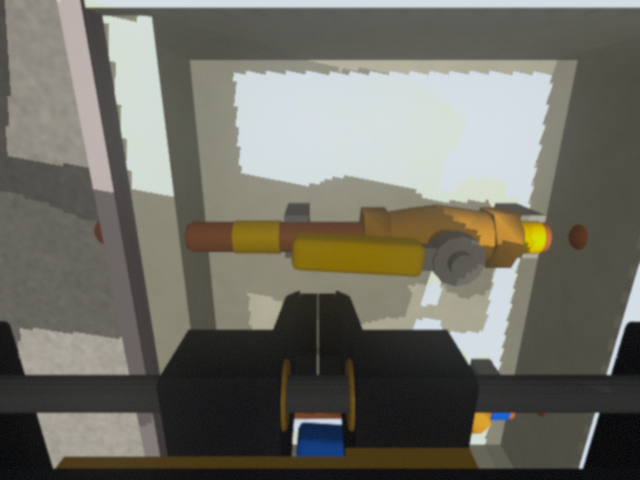

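The lever's −y face is just ahead of the fingers, with tips at z≈60 and within the sleeve's outer half. I'll drop 3 mm and start the sweep along the arc.

Request:
play_rows:
  plan:
    - {"xyz": [0, 0, -3], "angular": [0, 0, 0]}
    - {"xyz": [-1, 5, -3], "angular": [0, 0, 0]}
    - {"xyz": [-2, 11, -3], "angular": [0, 0, 0]}
    - {"xyz": [-3, 17, -3], "angular": [0, 0, 0]}
    - {"xyz": [-4, 23, -3], "angular": [0, 0, 0]}
    - {"xyz": [-4, 29, -3], "angular": [0, 0, 0]}
    - {"xyz": [-3.5, 34, -3], "angular": [0, 0, 0]}
    - {"xyz": [-3.5, 34, -3], "angular": [0, 0, 0]}

```text
time_s: 12.8
tcp_pos: [0.4864, 0.1494, 0.0476]
tcp_rot: [1.994, 2.426, -0.001]
contact_force: [0.6, -4.7, -0.8]
opening: 0.0003
```

```bash
python3 - <<'E'
from h import *
from station import *
rep()
c=camera_info("wrist");p,d=read_camera("wrist");cv2.imwrite(f"pics/wrist10.png",p[:,:,::-1])
E
```

```text
12.8 [0.4864 0.1494 0.0476] box [-29.  170.5  47.6] F [ 0.6 -4.7 -0.8] open 0.0003 jaw 11.14 z [ 0.001 -0.001 -1.   ]
```

View pics/wrist10.png

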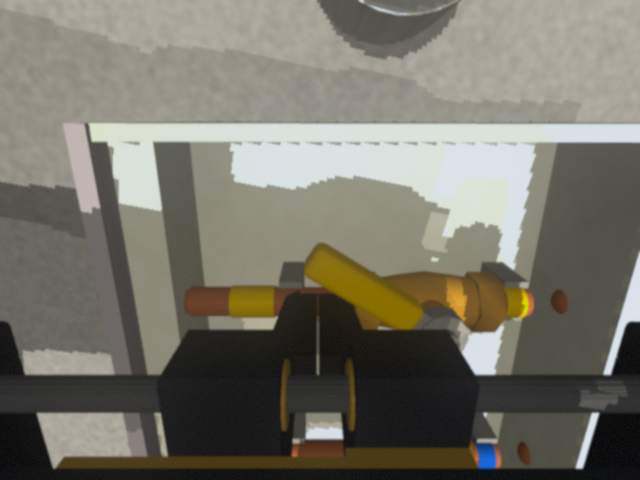

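The lever has turned to about 33° with a force of 5 N. Next is the rest of the arc.

Request:
play_rows:
  plan:
    - {"xyz": [1, 6, 0], "angular": [0, 0, 0]}
    - {"xyz": [3.5, 11.5, 0], "angular": [0, 0, 0]}
    - {"xyz": [6.5, 17, 0], "angular": [0, 0, 0]}
    - {"xyz": [10, 21.5, 0], "angular": [0, 0, 0]}
    - {"xyz": [14, 26, 0], "angular": [0, 0, 0]}
    - {"xyz": [18.5, 29.5, 0], "angular": [0, 0, 0]}
    - {"xyz": [23, 32.5, 0], "angular": [0, 0, 0]}
    - {"xyz": [25, 33.5, 0], "angular": [0, 0, 0]}

```text
time_s: 13.65
tcp_pos: [0.5101, 0.1827, 0.0471]
tcp_rot: [-1.995, -2.425, 0.005]
contact_force: [-3.9, -6.3, 2.5]
opening: 0.0004
```

```bash
python3 - <<'E'
from h import *
from station import *
rep()
c=camera_info("wrist");p,d=read_camera("wrist");cv2.imwrite(f"pics/wrist11.png",p[:,:,::-1])
E
```

```text
13.65 [0.5101 0.1827 0.0471] box [  0.7 198.6  47.1] F [-3.9 -6.3  2.5] open 0.0004 jaw 11.14 z [-0.003 -0.002 -1.   ]
```

View pics/wrist11.png

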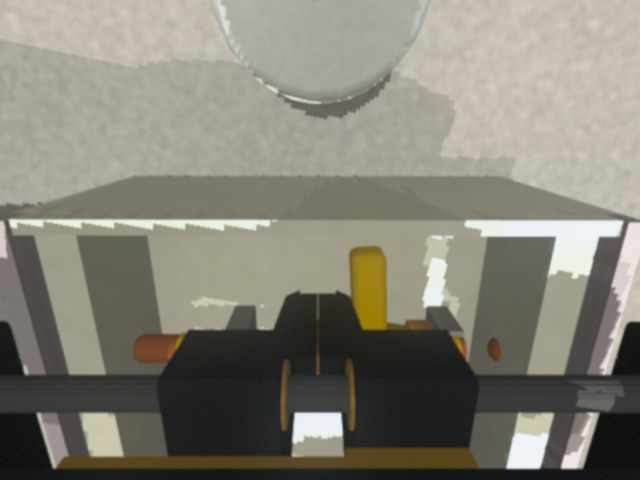

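Request:
play_rows:
  plan:
    - {"xyz": [1, 0, 0], "angular": [0, 0, 0]}
    - {"xyz": [2, 0, 0], "angular": [0, 0, 0]}
    - {"xyz": [3, 0.5, 0], "angular": [0, 0, 0]}
    - {"xyz": [4, 0.5, 0], "angular": [0, 0, 0]}
    - {"xyz": [5, 0.5, 0], "angular": [0, 0, 0]}
    - {"xyz": [5, 0.5, 0], "angular": [0, 0, 0]}
    - {"xyz": [5, 0.5, 0], "angular": [0, 0, 0]}
    - {"xyz": [5, 0.5, 0], "angular": [0, 0, 0]}

```text
time_s: 14.5
tcp_pos: [0.513, 0.1836, 0.047]
tcp_rot: [-1.992, -2.423, 0.009]
contact_force: [-14.5, -3.1, 7.8]
opening: -0.0002
```

```bash
python3 - <<'E'
from h import *
from station import *
rep()
E
```

```text
14.5 [0.513  0.1836 0.047 ] box [  3.7 199.   47. ] F [-14.5  -3.1   7.8] open -0.0002 jaw 11.15 z [-0.008 -0.001 -1.   ]
```

Request:
play_rows:
  plan:
    - {"xyz": [1.5, 0.3, 0], "angular": [0, 0, 0]}
    - {"xyz": [3, 0.6, 0], "angular": [0, 0, 0]}
    - {"xyz": [3, 0.6, 0], "angular": [0, 0, 0]}
    - {"xyz": [3, 0.6, 0], "angular": [0, 0, 0]}
    - {"xyz": [3, 0.6, 0], "angular": [0, 0, 0]}
    - {"xyz": [3, 0.6, 0], "angular": [0, 0, 0]}
    - {"xyz": [3, 0.6, 0], "angular": [0, 0, 0]}
    - {"xyz": [3, 0.6, 0], "angular": [0, 0, 0]}

```text
time_s: 15.3
tcp_pos: [0.5132, 0.1838, 0.0469]
tcp_rot: [-1.988, -2.42, 0.018]
contact_force: [-29.7, -7.6, 19.4]
opening: 0.0008
```

```bash
python3 - <<'E'
from h import *
from station import *
rep()
E
```

```text
15.3 [0.5132 0.1838 0.0469] box [  3.9 199.2  46.9] F [-29.7  -7.6  19.4] open 0.0008 jaw 11.18 z [-0.015 -0.003 -1.   ]
```

Position stalled while the force rose to 30 N, so the lever is on its stop. I'll back off in −x, then lift and move away to look.

Request:
play_rows:
  plan:
    - {"xyz": [-8, -1.5, 0], "angular": [0, 0, 0]}
    - {"xyz": [-18, -3.5, 0], "angular": [0, 0, 0]}
    - {"xyz": [-26, -5, 0], "angular": [0, 0, 0]}
    - {"xyz": [-28, -5, 15], "angular": [0, 0, 0]}
    - {"xyz": [-28, -5, 50], "angular": [0, 0, 0]}
    - {"xyz": [-28, -5, 90], "angular": [0, 0, 0]}
    - {"xyz": [-28, -15, 130], "angular": [0, 0, 0]}
    - {"xyz": [-28, -30, 170], "angular": [0, 0, 0]}

```text
time_s: 16.1
tcp_pos: [0.4906, 0.1543, 0.2192]
tcp_rot: [1.995, 2.427, 0.001]
contact_force: [0.9, 0.6, 1.3]
opening: 0.0007
```

Request:
play_rows:
  plan:
    - {"xyz": [-5, -20, 5], "angular": [0, 0, 0]}
    - {"xyz": [-10, -50, 10], "angular": [0, 0, 0]}
    - {"xyz": [-20, -85, 10], "angular": [0, 0, 0]}
    - {"xyz": [-30, -120, 10], "angular": [0, 0, 0]}
    - {"xyz": [-40, -155, 10], "angular": [0, 0, 0]}
    - {"xyz": [-50, -190, 10], "angular": [0, 0, 0]}
    - {"xyz": [-60, -220, 10], "angular": [0, 0, 0]}
    - {"xyz": [-65, -235, 10], "angular": [0, 0, 0]}

```text
time_s: 16.9
tcp_pos: [0.4254, -0.0827, 0.2276]
tcp_rot: [1.998, 2.424, -0.0]
contact_force: [0.6, 0.0, -0.3]
opening: 0.0002
```

```bash
python3 - <<'E'
from h import *
from station import *
rep()
for n in("scene","top"):
    k=camera_info(n);p,d=read_camera(n);cv2.imwrite(f"pics/{n}12.png",p[:,:,::-1])
    hsv=cv2.cvtColor(p,cv2.COLOR_RGB2HSV);B=tb(cloud(k,d).reshape(-1,3)).reshape(480,640,3)
    for nm,lo,hi in(("yellow",(22,120,80),(34,255,255)),("blue",(105,150,60),(125,255,255))):
        m=(cv2.inRange(hsv,lo,hi)>0)&(B[...,2]>52)&(B[...,2]<85)&(abs(B[...,0])<90)&(B[...,1]>0)&(B[...,1]<245)
        v,u=np.where(m)
        if len(u)<20: print(n,nm,len(u));continue
        q=np.ascontiguousarray(tb(ray(k,np.c_[u,v],.070))[:,:2].astype(np.float32))
        print(n,nm,len(u),[np.round(x,1) for x in cv2.minAreaRect(q)])
    f=B[(abs(B[...,0])<70)&(B[...,1]<-200)&(B[...,1]>-250)&(B[...,2]>104)&(B[...,2]<114)]
    if len(f)>20:print(n,"flange",np.percentile(f[:,1],[3,50,97]).round(1))
E
```

```text
16.9 [ 0.4254 -0.0827  0.2276] box [-133.4  -45.5  227.6] F [ 0.6  0.  -0.3] open 0.0002 jaw 11.0 z [ 0. -0. -1.]
scene yellow 135 [array([ 28.7, 201.7]), array([17.4, 53.6]), np.float64(0.3)]
scene blue 120 [array([-14.9,  62.1]), array([13.2, 51.3]), np.float64(84.8)]
scene flange [-246.3 -243.7 -240.4]
top yellow 155 [array([ 23.6, 203.4]), array([51.9, 12. ]), np.float64(89.7)]
top blue 138 [array([-17.5,  63.1]), array([11.1, 47.9]), np.float64(86.7)]
top flange [-245.3 -241.7 -239.1]
```

View pics/scene12.png

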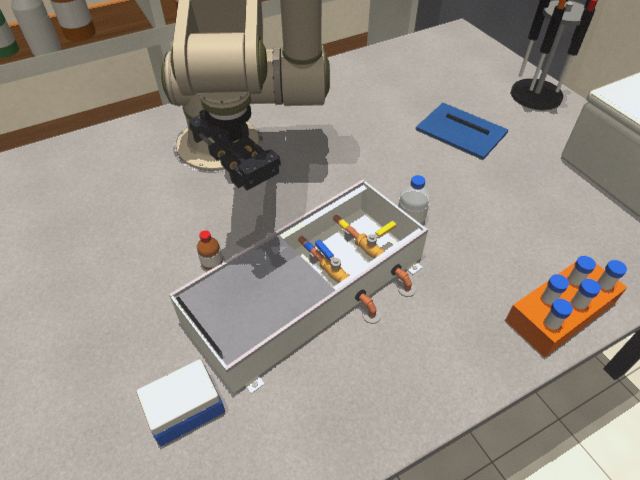

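View pics/top12.png

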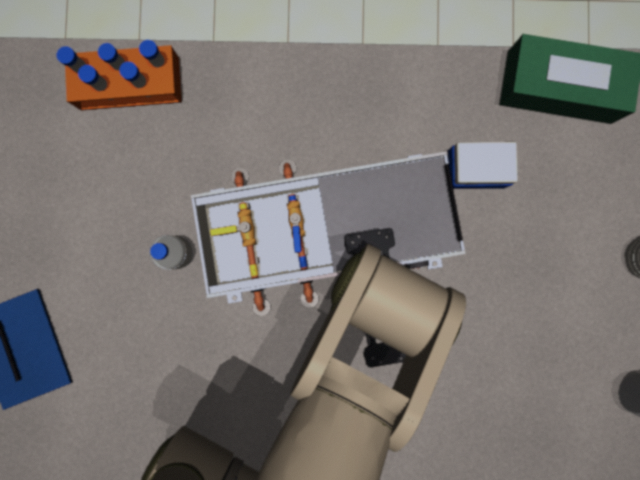

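The yellow lever lies across its pipe: its centre is at (23.6, 203) in the box frame and it is within 0.3° of the box's y. The blue lever hasn't moved, the cover is at its stop, and the bottles and tip box are in place. The arm is clear at z≈0.23, so I'm handing in.

```bash
python3 - <<'E'
from station import *
print(job_done(), state()['time_s'])
E
```

```text
the job is handed in; nothing more can be done
the job is handed in; nothing more can be done
```

The gas is shut off: the cover is fully open against its end stop, and the yellow lever is a full quarter turn clockwise against its stop. I handed the job in at about 17 s, and it gave no verdict.

**What I did:** I pushed the cover's pull with the fingertips until the force rose to about 12 N at the stop. I then swept the yellow lever round with the outside of the closed fingers until it stopped moving while the force rose to about 30 N sideways (about 36 N in all). Nothing was gripped or lifted.

**Last checks:**

| Check | Measured | Expected |
|---|---|---|
| Cover flange centre, y in the box frame | −242 mm (top camera), −244 mm (scene camera) | −243 mm |
| Yellow lever angle | within 0.3° of straight across its pipe | straight across |
| Blue lever | within about 0.5° and 0.5 mm of where it was before the lever push | unchanged |
| Bottles and tip box | looked unmoved in the last pictures; not measured | unmoved |

**What disagreed:**
- **Fingertip position:** the stated 19 mm ahead of the TCP did not match. The wrist camera put the tips about 9 mm behind it. My first push therefore passed over the flange without touching anything, and I repeated it lower.
- **Valve position:** the wrist camera placed the yellow valve 3–4 mm further along y than the box dimensions do, so I used a value in between.

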